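Close a two-part press mould and hold it shut for clamping

ROBOT

A 6-joint arm with a two-finger parallel gripper is mounted at the origin on a cart in front of the work surface, level with it; the furniture and walls round the work are solid. World frame = base frame: x ahead of the robot, y to its left, z up, the work surface at z = 0. Lengths are in mm, angles in degrees, forces in N, time in s.
With the tool pointing down it reaches from about 300 to 750 mm from the base axis. Payload 8.5 kg.
Tool frame: the origin (TCP) lies at the very end of the fingers, on their centre line; the grasp point (between the pads) lies 19 mm behind it; z points along the fingers, y is the direction in which the jaws open and shut (so a half turn about z gives the same grasp; the last joint's range is limited). The gripper opens to 88 mm and grips with 3 to 60 N. Pads are 18 mm wide; open, the fingers measure 123 mm over their backs; the gripper's body (75 mm by 187 mm) begins 45 mm behind the grasp point.
Start: joints at [57.107, 21.807, 74.336, -0, 83.858, -12.336], TCP at [193.123, 514.96, 238.748] pointing down, gripper open.
Joint ranges: [-178.18, 178.18], [-50.72, 133.34], [12.68, 142.11], [-81.47, 261.47], [9.98, 163.14], [-165.26, 165.26]. Speed limits (degrees/s): [136.94, 136.94, 180, 180, 180, 180].

INTERFACE

Orientations are given as a 3x3 rotation matrix whose columns are the frame's x, y, z axes.
In Python, from cell import bot, imaging gives the robot as it stands.
- The arm moves only by the shell command python3 -m pendant 'ROWS'. ROWS is JSON, a list of rows, each an object of numbers: "x", "y", "z": the shift along the tool's x, y, z in mm; "ax", "ay", "az": the turn, a rotation vector about the tool's x, y, z in degrees; "grip": the opening, from -1 (shut) to 1 (fully open). In form: [{"x": .., "y": .., "z": .., "ax": .., "ay": .., "az": .., "grip": ..}, ...]. A call has 1 to 12 rows; each row is the pose to reach, as a shift and turn from the pose commanded when the call began, along the tool's axes at that moment; what a row does not reach only later rows make up. A row lasts 1/8 s, in which the tool goes at most 62.5 mm and 10.7 degrees, less where a joint would pass 70% of its speed; a pose out of reach is approached as far as the arm can. A call with a gripper value outside its range is refused whole. The fingers move at their own pace and stop on an object; the grip force is fixed at half the most. Time passes only in rows, so rows that repeat a pose let the fingers close. It gives the time, the measured TCP pose, the force and the opening at its end, in the units of the state.
- bot.observe(): the state, without advancing time (a new reading comes with each control period).
- imaging.grab_frame(name): name is "side" or "top"; returns a dict with "img" (384x512x3 uint8, blue, green, red), "z_map" (384x512 float32, mm along the optical axis (not along the pixel's ray), 0 where there is no reading), "fovy" (degrees; the focal length in pixels is half the picture's height over the tangent of half this angle, whatever the lens; pixels are square), "cx", "cy" (the principal point, pixels), "k1" (the pictures are not rectified: a ray, as slopes to the right and down, at radius r is drawn at 1 + k1 r^2 times it, then the intrinsics apply), "T" (4x4, takes a point from camera to world coordinates). Camera axes: x right, y down, z forward; pixel columns grow to the right and rows downward; lengths in mm; the calibration is good to about 2 mm. A picture is of the moment at which its call begins.
- bot.finish_job(): hands the job in, once; it reports no verdict.
The state is a dict: "t": time; "q": joint angles; "joint_velocities": joint speeds; "joint_efforts": joint torques, N m; "position": TCP position; "tool_rot": TCP orientation; "ft_force": force on the tool from outside, world axes, zero at the start; "moment": the same for the moment, N m; "gripper_width": finger opening in mm.
Only numpy, scipy, OpenCV 4.12 (cv2) and the standard library are available. Lean on these libraries where they do the work, as an engineer would, in place of code of your own. Each camera call takes 0.05 s, during which the arm holds its last target.

TASK

We are closing the two-part press mould for the tankard's missing ball foot: swing the lid of the small wooden case up and back until it rests on its stop, take the upper mould half out of the case by its grip bar, and lower it over the two dowels of the lower half on the moulding board, the thick dowel in the wide hole, until the two faces meet all round. Finish still holding the bar and pressing the halves firmly together, with about 15 N, so that I can put the clamps on. Leave the glass dish, the tweezers and the loose clamp where they lie.

Things in the scene. Friction and masses are not known exactly. Their poses are not given: they have to be found in the camera images.
- mould_case: Brown wooden case, fixed, 150 mm front to back (x), 170 mm wide (y), walls 8 mm thick and 72 mm high, foam-lined floor 14 mm above the worktop. Origin: centre of the underside; x points from the knob side (front, near the robot) to the hinge side (back), y to the left seen from the front, z up.
- case_lid (a joint): Lid hinge of the case, rad: 0 = shut, grows as the lid swings up and back, 1.85 = resting on its stop, leaning back past upright. The lid (150 x 170 x 10 mm, 0.2 kg) has a nearly free hinge: let go below about 1.5 it falls shut, above about 1.55 it falls back onto the stop and stays.
- lid_hinge (a point): Fixed point on the lid's hinge axis, half-way along it, on the top back edge of the case, 72 mm above the worktop; axes as those of the case, so the hinge axis is its y.
- lid_knob (a point): Middle of the head (22 mm diameter, 14 mm long) of the brass knob on the lid's front edge; moves with the lid. When shut: 173 mm to the front of the hinge axis and 5.5 mm above it, 23 mm in front of the lid's edge, the knob's axis level and pointing to the front. Can be pinched from above along the case's y; it turns between the fingers as the lid swings.
- cover_mid (a point): Upper mould half, loose, 0.27 to 0.47 kg, lying in the case mating face down, within 0.25 rad of square to it: reddish block 104 (x) x 66 (y) x 24 mm (z), an aluminium grip bar 60 (x) x 22 (y) x 24 mm (z) on the middle of its back. The point is the centre of the whole, 24 mm above the mating face: at the foot of the bar. Fingertips may rest on the block beside the bar.
- mould_cover: The same upper mould half, origin at the centre of its mating face, axes as cover_mid. Two blind holes 17 mm deep in the mating face: a wide one, 13.5 mm, at x = +38, y = +18 mm, a narrow one, 9.5 mm, at x = -38, y = -18 mm; a 29.5 mm cavity in the middle.
- mould_seat (a point): Centre of the upward mating face of the fixed lower mould half (reddish block 104 x 66 mm), 52 mm above the worktop; x along its length, pointing away from the robot within 0.3 rad, z up. When closed, cover_mid stands 24 mm above this point with the axes of the two alike; the halves fit only this way round.
- mould_base: Lower mould half on its plywood board (136 x 94 mm) on battens, fixed. Origin: centre of the underside, axes as mould_seat. Two steel dowels stand 14 mm out of the mating face, their last 5 mm tapered: the thick one, 12 mm, at x = +38, y = +18 mm, the thin one, 8 mm, at x = -38, y = -18 mm.
- petri_dish: Bystander: glass dish with lid, 69 mm across, 17 mm high, loose; origin at the centre of its underside.
- tweezers: Bystander: steel tweezers, 118 mm long (y) x 18 x 9 mm, loose; origin at the centre of the underside.
- clamp_a: Bystander: grey G-clamp lying flat, loose, about 140 x 70 x 16 mm; origin at the middle of its underside.

How it is judged:
By the outcome, as a careful person would: the job done as asked, in the order asked, and still so for the second after the job is handed in, while the arm keeps its last pose, push and grip.
It also fails if it takes over 58 s, if anything falls off the work surface, if the arm or the gripper's body presses on something with over 40 N, if the wrist force passes 120 N, or if a joint passes its speed limit or range.

## Working session

There is one attempt and no reset: what is moved stays moved. The work goes in short steps, Python scripts to look and compute and a shell command to move; the robot and the scene stay as the last step left them, time stands still between calls to the robot, and variables do not carry over. Pictures are saved under pics/ and viewed, and the job is handed in when it is done.

```bash
ls -la; mkdir -p pics; python3 - <<'E'
from cell import bot, imaging
import cv2, numpy as np
s=bot.observe()
for k,v in s.items(): print(k, np.round(v,3).tolist())
for n in("side","top"):
    f=imaging.grab_frame(n)
    np.savez(f"{n}0.npz",**f)
    cv2.imwrite(f"pics/{n}0.png",f["img"])
    print(n,f["fovy"],f["cx"],f["cy"],f["k1"],np.round(f["T"],3).tolist())
E
```

```text
total 12
drwxr-xr-x  3 agent agent 4096 Dec  6 14:48 .
drwxr-xr-x 23 root  root  4096 Dec  6 14:47 ..
drwxr-xr-x  2 agent agent 4096 Dec  6 14:48 pics
t 0.0
q [57.107, 21.84, 74.384, -0.002, 83.857, -12.337]
joint_velocities [0.041, -0.002, -0.046, 0.007, 0.097, 0.018]
joint_efforts [-0.002, -43.791, -22.456, 0.071, 0.035, -0.0]
position [192.984, 514.741, 238.151]
tool_rot [[-0.936, 0.351, -0.001], [0.351, 0.936, -0.001], [0.0, -0.001, -1.0]]
ft_force [0.541, 0.758, 0.271]
moment [-0.009, -0.021, 0.001]
gripper_width 88.209
side 43.738076120800514 254.37435350311299 188.16711326027539 0.02986420495215921 [[0.908, 0.319, -0.271, 863.461], [0.418, -0.668, 0.615, -737.966], [0.016, -0.672, -0.74, 962.602], [0.0, 0.0, 0.0, 1.0]]
top 52.290453969645675 248.3174964464103 191.98060360193455 0.01949201388307551 [[-0.026, -0.999, 0.038, 489.385], [-1.0, 0.026, 0.008, -32.412], [-0.009, -0.038, -0.999, 911.104], [0.0, 0.0, 0.0, 1.0]]
```

View pics/side0.png

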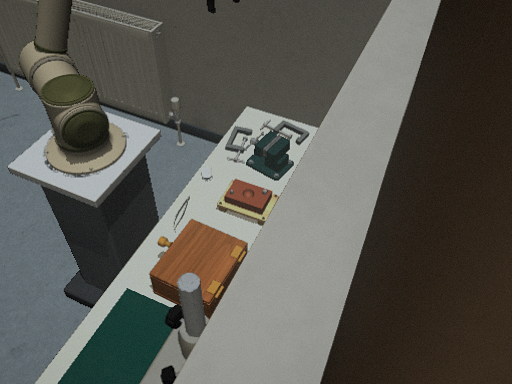

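View pics/top0.png

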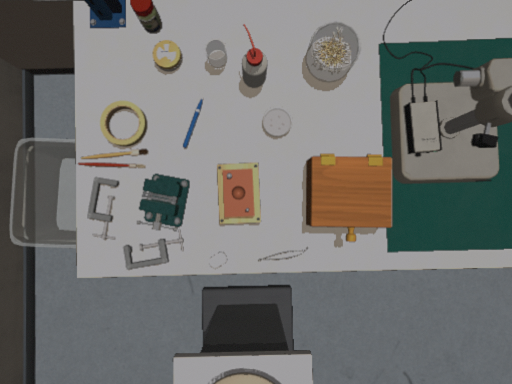

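The top view shows the shut case with its lid at about (350,192), knob at (351,235) and hinges at (328,160) and (375,160). The lower mould is at (238,193), with dowels near (229,176) and (247,210). The dish is at (277,122), the tweezers at (283,255) and a loose clamp at (147,253). In the side view the case is at (200,260), the knob at (165,242) and the mould at (248,196). I'll measure next.

```bash
cat > h.py <<'E'
import numpy as np, cv2
from cell import bot, imaging
def load(n): return dict(np.load(n,allow_pickle=True))
def K(f):
    h=f["img"].shape[0]; F=h/2/np.tan(np.radians(float(f["fovy"]))/2)
    return np.array([[F,0,float(f["cx"])],[0,F,float(f["cy"])],[0,0,1]]), np.array([float(f["k1"]),0,0,0,0])
def rays(f,px):
    k,d=K(f); return cv2.undistortPointsIter(np.asarray(px,float).reshape(-1,1,2),k,d,None,None,(3,50,1e-9)).reshape(-1,2)
def proj(f,P):
    k,d=K(f); Ti=np.linalg.inv(f["T"]); P=np.atleast_2d(P)
    return cv2.projectPoints(P.astype(float),cv2.Rodrigues(Ti[:3,:3])[0],Ti[:3,3],k,d)[0].reshape(-1,2)
def cloud(f):
    h,w=f["z_map"].shape; u,v=np.meshgrid(np.arange(w),np.arange(h))
    r=rays(f,np.stack([u,v],-1).reshape(-1,2)); z=f["z_map"].reshape(-1,1)
    P=np.hstack([r*z,z])@f["T"][:3,:3].T+f["T"][:3,3]; P[z[:,0]==0]=np.nan
    return P.reshape(h,w,3)
def atz(f,px,z):
    r=rays(f,px); d=np.hstack([r,np.ones((len(r),1))])@f["T"][:3,:3].T; o=f["T"][:3,3]
    return o+d*((z-o[2])/d[:,2])[:,None]
def tri(f1,p1,f2,p2):
    A=[];b=[]
    for f,p in((f1,p1),(f2,p2)):
        d=np.append(rays(f,[p])[0],1)@f["T"][:3,:3].T; d/=np.linalg.norm(d); M=np.eye(3)-np.outer(d,d); A.append(M); b.append(M@f["T"][:3,3])
    A=np.vstack(A);b=np.hstack(b); x=np.linalg.lstsq(A,b,rcond=None)[0]; return x, np.linalg.norm(A@x-b)
E
python3 - <<'E'
from h import *
t=load("top0.npz"); s=load("side0.npz")
C=cloud(t); D=cloud(s)
for n,c,px in(("t",C,[(350,192),(330,210),(375,175),(351,236),(238,193),(247,180),(229,176),(247,210),(224,165),(277,122),(283,255),(147,253),(200,250),(303,192)]),("s",D,[(200,250),(165,242),(248,196),(230,235),(350,100),(420,200),(190,300)])):
    for p in px: print(n,p,np.round(c[p[1],p[0]],1))
# crops
cv2.imwrite("pics/c1.png",cv2.resize(t["img"][145:250,205:405],None,fx=4,fy=4,interpolation=cv2.INTER_CUBIC)[:600,:800])
cv2.imwrite("pics/c2.png",cv2.resize(s["img"][165:315,130:290],None,fx=4,fy=4,interpolation=cv2.INTER_CUBIC))
E
```

```text
t (350, 192) [ 515.4 -240.2   82.5]
t (330, 210) [ 478.5 -196.8   82.6]
t (375, 175) [ 550.1 -294.8   80.1]
t (351, 236) [ 423.3 -237.4   88.7]
t (238, 193) [521.1  -2.   38. ]
t (247, 180) [548.9 -23.   49.3]
t (229, 176) [557.5  15.6  65.6]
t (247, 210) [482.9 -21.5  63. ]
t (224, 165) [586.1  28.6  25.5]
t (277, 122) [682.8 -95.1  17.2]
t (283, 255) [ 3.763e+02 -1.012e+02  2.000e-01]
t (147, 253) [388.8 214.   -1.1]
t (200, 250) [3.926e+02 9.060e+01 3.000e-01]
t (303, 192) [ 520.9 -152.2   -1.2]
s (200, 250) [ 510.1 -226.3   81.9]
s (165, 242) [ 429.2 -241.4   83.1]
s (248, 196) [ 5.217e+02 -5.000e-01  3.720e+01]
s (230, 235) [ 522.9 -107.7    0.7]
s (350, 100) [ 755.1 -137.5  514.2]
s (420, 200) [ 870.5 -634.5  858. ]
s (190, 300) [ 659.5 -479.4  386.2]
```

View pics/c1.png

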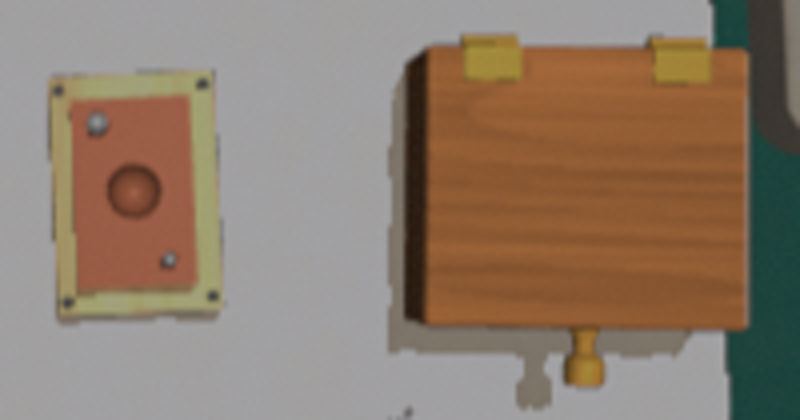

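View pics/c2.png

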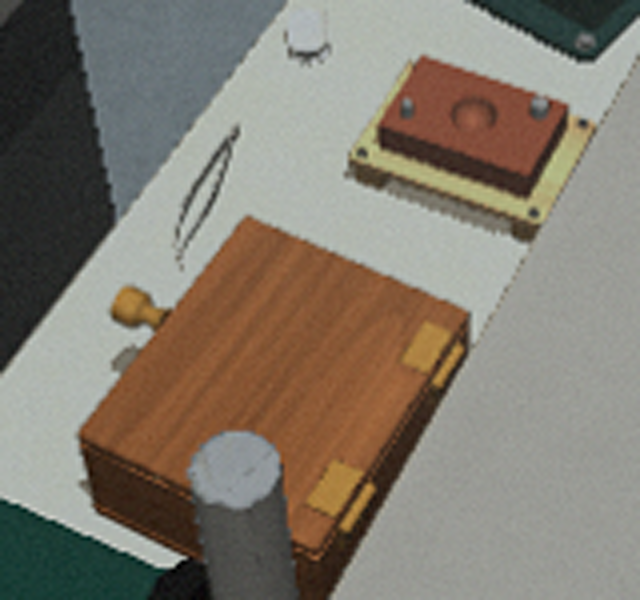

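```bash
python3 - <<'E'
from h import *
t=load("top0.npz"); s=load("side0.npz")
C=cloud(t); D=cloud(s)
def rect(P,m):
    p=P[m][:,:2].astype(np.float32); r=cv2.minAreaRect(p); return np.round(r[0],1),np.round(r[1],1),round(r[2],2),len(p)
def reg(P,x0,x1,y0,y1,z0,z1): return (P[...,0]>x0)&(P[...,0]<x1)&(P[...,1]>y0)&(P[...,1]<y1)&(P[...,2]>z0)&(P[...,2]<z1)
for n,P in(("t",C),("s",D)):
    m=reg(P,440,610,-345,-140,74,90); print(n,"lid",rect(P,m),np.nanmedian(P[m][:,2]))
    m=reg(P,440,610,-60,60,46,57); print(n,"face",rect(P,m),np.nanmedian(P[m][:,2]))
    m=reg(P,400,440,-260,-215,60,100); print(n,"knob",P[m].min(0).round(1),P[m].max(0).round(1),np.median(P[m],0).round(1),m.sum())
    m=reg(P,440,610,-60,60,59,75); q=P[m]; 
    for c in(q[q[:,0]>520],q[q[:,0]<520]): print(n,"dowel",len(c),np.median(c,0).round(1) if len(c) else 0)
# precise lid/mould outline from colour in top image, corners at sub-px
hsv=cv2.cvtColor(t["img"],cv2.COLOR_BGR2HSV)
for nm,f,P in(("top",t,C),("side",s,D)):
    for o,z,b in(("lid",82,reg(P,430,615,-350,-140,76,92)),("face",52,reg(P,440,610,-60,60,30,72))):
        b=b.astype(np.uint8)
        if o=="face":
            h=cv2.cvtColor(f["img"],cv2.COLOR_BGR2HSV); red=((h[...,0]<10)|(h[...,0]>172)).astype(np.uint8)*(h[...,1]>90); b=b*0; 
            bb=reg(P,440,610,-60,60,46,72)|False; b=(bb&(red>0)).astype(np.uint8)
        cs,_=cv2.findContours(b,cv2.RETR_EXTERNAL,cv2.CHAIN_APPROX_NONE); c=max(cs,key=cv2.contourArea)
        w=atz(f,c.reshape(-1,2).astype(float),z)[:,:2]; r=cv2.minAreaRect(w.astype(np.float32))
        print(nm,o,np.round(r[0],1),np.round(r[1],1),round(r[2],2))
E
```

```text
t lid (array([ 519.8, -242.9]), array([169.4, 157.6]), 87.81, 5800) 82.03083222875529
t face (array([523.1,  -2.9]), array([103.9,  66. ]), 1.12, 1277) 51.43518216825521
t knob [ 412.2 -247.4   77. ] [ 439.8 -228.5   91.1] [ 423.3 -237.4   84.2] 115
t dowel 23 [559.9  15.6  63.8]
t dowel 10 [485.1 -21.6  63.3]
s lid (array([ 520.2, -243.9]), array([170.8, 159.8]), 87.42, 4100) 81.10072391329845
s face (array([522.5,  -3.6]), array([106.1,  71.2]), 0.0, 751) 50.39142577210089
s knob [ 412.9 -250.9   71. ] [ 439.5 -230.2   89.3] [ 424.8 -243.    82.8] 93
s dowel 14 [561.6  14.2  62. ]
s dowel 8 [486.4 -24.7  62.8]
top lid [ 513.6 -242.4] [168.7 165.1] 88.16
top face [521.6  -2.5] [100.6  63.2] 0.9
side lid [ 513.7 -245. ] [170.5 169.3] 88.06
side face [524.3  -7. ] [105.1  71.1] 1.05
```

```bash
python3 - <<'E'
from h import *
t=load("top0.npz"); s=load("side0.npz")
C=cloud(t); D=cloud(s)
m=(D[...,2]>150)&(D[...,0]>300)
q=D[m]
for z0 in range(150,950,100):
    k=q[(q[:,2]>=z0)&(q[:,2]<z0+100)]
    if len(k):print("side",z0,len(k),np.percentile(k,[1,50,99],axis=0).round(0).tolist())
q=C[(C[...,2]>110)]
for z0 in range(110,950,80):
    k=q[(q[:,2]>=z0)&(q[:,2]<z0+80)]
    if len(k):print("top",z0,len(k),np.percentile(k,[1,50,99],axis=0).round(0).tolist())
# lid edges: per-edge line fit on top view depth mask
m=((C[...,2]>76)&(C[...,0]>438)&(C[...,0]<605)&(C[...,1]<-140)&(C[...,1]>-350)).astype(np.uint8)
ys,xs=np.nonzero(m)
L=[];F=[]
for r in range(165,222):
    c=xs[ys==r]; L.append((c.min()-.5,r)); F.append((c.max()+.5,r))
for nm,e in(("left",L),("right",F)):
    w=atz(t,np.array(e,float),82); p=np.polyfit(w[:,0],w[:,1],1); print(nm,"slope deg",np.degrees(np.arctan(p[0])).round(2),"y at x=517",np.polyval(p,517).round(1))
E_=[]
for c in list(range(315,344))+list(range(360,388)):
    r=ys[xs==c]; E_.append((c,r.max()+.5))
w=atz(t,np.array(E_,float),82);p=np.polyfit(w[:,1],w[:,0],1);print("front slope",np.degrees(np.arctan(p[0])).round(2),"x at y=-242",np.polyval(p,-242).round(1))
B=[(c,ys[xs==c].min()-.5) for c in list(range(340,366))]
w=atz(t,np.array(B,float),82);p=np.polyfit(w[:,1],w[:,0],1);print("back slope",np.degrees(np.arctan(p[0])).round(2),"x at y=-242",np.polyval(p,-242).round(1))
print("tri knob",tri(t,(350.5,235),s,(163,241.5)))
E
```

```text
side 150 846 [[505.0, -543.0, 151.0], [603.0, -450.0, 225.0], [649.0, 907.0, 246.0]]
side 250 823 [[629.0, -495.0, 253.0], [655.0, -479.0, 289.0], [666.0, -445.0, 349.0]]
side 350 812 [[638.0, -481.0, 351.0], [656.0, -473.0, 400.0], [666.0, -453.0, 409.0]]
side 450 37343 [[734.0, -600.0, 512.0], [788.0, -406.0, 514.0], [850.0, 194.0, 516.0]]
side 550 5 [[858.0, -611.0, 643.0], [858.0, -610.0, 648.0], [858.0, -606.0, 650.0]]
side 650 1743 [[858.0, -642.0, 664.0], [865.0, -629.0, 731.0], [880.0, -610.0, 750.0]]
side 750 22828 [[858.0, -647.0, 754.0], [883.0, -643.0, 815.0], [915.0, -613.0, 849.0]]
side 850 25973 [[858.0, -646.0, 851.0], [873.0, -637.0, 883.0], [895.0, -613.0, 916.0]]
top 110 592 [[636.0, -463.0, 111.0], [779.0, -61.0, 132.0], [845.0, -26.0, 178.0]]
top 190 2858 [[585.0, -465.0, 205.0], [677.0, -438.0, 247.0], [724.0, -391.0, 269.0]]
top 270 272 [[627.0, -457.0, 270.0], [650.0, -449.0, 274.0], [674.0, -440.0, 282.0]]
left slope deg -2.02 y at x=517 -157.2
right slope deg -2.29 y at x=517 -327.5
front slope 2.35 x at y=-242 441.2
back slope 1.62 x at y=-242 592.9
tri knob (array([ 423.60588242, -239.4271844 ,   79.07163877]), np.float64(1.6992099046933813))
```

```bash
cat >> h.py <<'E'
def go(xyz,yaw_y=None,verbose=True):
    """world TCP target (tool down) + angle of tool y axis -> tool frame shift and rotvec"""
    s=bot.observe(); R=np.array(s["tool_rot"]); d=R.T@(np.array(xyz)-s["position"])
    a=np.zeros(3)
    if yaw_y is not None:
        y=np.array([np.cos(np.radians(yaw_y)),np.sin(np.radians(yaw_y)),0]); z=np.array([0,0,-1.]); Rt=np.column_stack([np.cross(y,z),y,z])
        a=np.degrees(cv2.Rodrigues(R.T@Rt)[0].ravel())
    print("t",round(s["t"],2),"pos",np.round(s["position"],1),"F",np.round(s["ft_force"],1),"w",round(s["gripper_width"],1)); print("shift",np.round(d,1),"turn",np.round(a,1)); return d,a
E
python3 -c "
from h import *
go((419.5,-239,150),87.9)"
```

```text
t 0.1 pos [193.  514.8 238.2] F [ 0.  -0.3 -0.1] w 88.2
shift [-476.8 -626.1   88.9] turn [ -0.1  -0.  -18.5]
```

```bash
python3 -m pendant '[{"x":-60,"y":-80,"z":5,"az":-3,"grip":1},{"x":-476.8,"y":-626,"z":88.5,"az":-18.5,"grip":0.2},{"x":-476.8,"y":-626,"z":88.5,"az":-18.5,"grip":0.2},{"x":-476.8,"y":-626,"z":88.5,"az":-18.5,"grip":0.2},{"x":-476.8,"y":-626,"z":88.5,"az":-18.5,"grip":0.2},{"x":-476.8,"y":-626,"z":88.5,"az":-18.5,"grip":0.2},{"x":-476.8,"y":-626,"z":88.5,"az":-18.5,"grip":0.2},{"x":-476.8,"y":-626,"z":88.5,"az":-18.5,"grip":0.2},{"x":-476.8,"y":-626,"z":88.5,"az":-18.5,"grip":0.2},{"x":-476.8,"y":-626,"z":88.5,"az":-18.5,"grip":0.2},{"x":-476.8,"y":-626,"z":88.5,"az":-18.5,"grip":0.2},{"x":-476.8,"y":-626,"z":88.5,"az":-18.5,"grip":0.2}]'; python3 -c "
from h import *
go((419.5,-239,110),87.9); print(np.round(bot.observe()['q'],1))"
```

```text
t 0.1 pos [193.  514.8 238.2] F [ 0.  -0.3 -0.1] w 88.2
shift [-476.8 -626.   128.9] turn [ -0.1  -0.  -18.5]
[ 57.1  21.8  74.4   0.   83.9 -12.3]invalid input at $[0]: expected keys x, y, z, ax, ay, az, grip
```

All seven keys are required, so I'll resend.

```bash
python3 -m pendant '[{"x":-38,"y":-50,"z":5,"ax":0,"ay":0,"az":-3,"grip":1},{"x":-76,"y":-100,"z":10,"ax":0,"ay":0,"az":-6,"grip":0.2},{"x":-114,"y":-150,"z":20,"ax":0,"ay":0,"az":-9,"grip":0.2},{"x":-152,"y":-200,"z":30,"ax":0,"ay":0,"az":-12,"grip":0.2},{"x":-190,"y":-250,"z":40,"ax":0,"ay":0,"az":-15,"grip":0.2},{"x":-228,"y":-300,"z":48,"ax":0,"ay":0,"az":-18.5,"grip":0.2},{"x":-266,"y":-350,"z":56,"ax":0,"ay":0,"az":-18.5,"grip":0.2},{"x":-304,"y":-400,"z":64,"ax":0,"ay":0,"az":-18.5,"grip":0.2},{"x":-342,"y":-450,"z":72,"ax":0,"ay":0,"az":-18.5,"grip":0.2},{"x":-380,"y":-500,"z":80,"ax":0,"ay":0,"az":-18.5,"grip":0.2},{"x":-418,"y":-550,"z":86,"ax":0,"ay":0,"az":-18.5,"grip":0.2},{"x":-456,"y":-600,"z":88.5,"ax":0,"ay":0,"az":-18.5,"grip":0.2}]'; python3 -c "
from h import *
go((419.5,-239,110),87.9); print(np.round(bot.observe()['q'],1))"
```

```text
t: 1.6
position: [406.7, -200.2, 150.2]
tool_rot: [[-0.999, 0.037, -0.001], [0.037, 0.999, 0.001], [0.001, 0.001, -1.0]]
ft_force: [0.8, -0.3, -0.2]
gripper_width: 53.2
t 1.6 pos [ 406.7 -200.2  150.2] F [ 0.8 -0.3 -0.2] w 53.2
shift [-14.2 -38.3  40.2] turn [ 0. -0.  0.]
[ -41.2   17.7   97.2    0.    65.1 -129.1]
```

```bash
python3 -m pendant '[{"x":-14.2,"y":-38.3,"z":20,"ax":0,"ay":0,"az":0,"grip":0.2},{"x":-14.2,"y":-38.3,"z":40,"ax":0,"ay":0,"az":0,"grip":0.2},{"x":-14.2,"y":-38.3,"z":40,"ax":0,"ay":0,"az":0,"grip":0.2}]'; python3 - <<'E'
from h import *
f=imaging.grab_frame("side"); t=imaging.grab_frame("top")
np.savez("s1.npz",**f)
a=cv2.resize(f["img"][190:290,120:220],None,fx=4,fy=4); b=cv2.resize(t["img"][150:250,300:400],None,fx=4,fy=4)
cv2.imwrite("pics/k1.png",np.hstack([a,b]))
go((419.5,-239,64),87.9)
E
```

```text
t: 1.98
position: [418.9, -236.6, 109.5]
tool_rot: [[-0.999, 0.036, -0.003], [0.036, 0.999, 0.003], [0.003, 0.002, -1.0]]
ft_force: [-0.7, 0.3, 0.0]
gripper_width: 53.1
t 2.08 pos [ 419.6 -236.6  111.1] F [-0.2 -0.6 -0.4] w 53.0
shift [ 0.  -2.4 47.1] turn [ 0.  -0.   0.1]
```

View pics/k1.png

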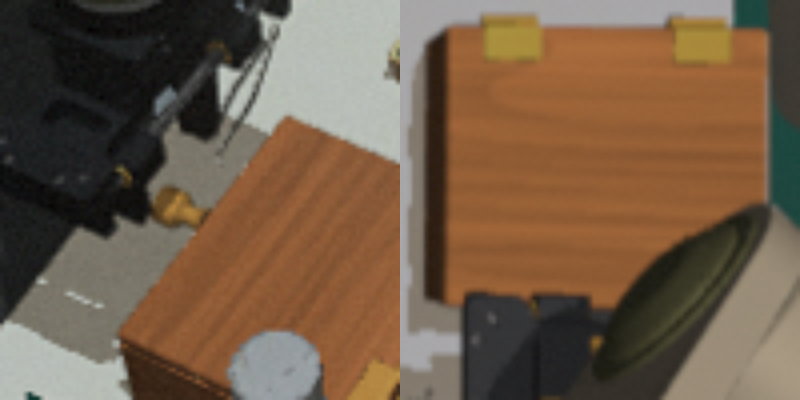

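The gripper straddles the knob, which is at crop (175,207) in the side view with the finger tips at (115,220) and (205,125). I'll descend and close.

```bash
python3 -m pendant '[{"x":0,"y":-2.4,"z":16,"ax":0,"ay":0,"az":0,"grip":0.2},{"x":0,"y":-2.4,"z":32,"ax":0,"ay":0,"az":0,"grip":0.2},{"x":0,"y":-2.4,"z":47,"ax":0,"ay":0,"az":0,"grip":0.2},{"x":0,"y":-2.4,"z":47,"ax":0,"ay":0,"az":0,"grip":-1},{"x":0,"y":-2.4,"z":47,"ax":0,"ay":0,"az":0,"grip":-1},{"x":0,"y":-2.4,"z":47,"ax":0,"ay":0,"az":0,"grip":-1},{"x":0,"y":-2.4,"z":47,"ax":0,"ay":0,"az":0,"grip":-1}]'; python3 - <<'E'
from h import *
f=imaging.grab_frame("side")
cv2.imwrite("pics/k2.png",cv2.resize(f["img"][180:300,110:230],None,fx=4,fy=4))
go((419.5,-239,64),87.9)
E
```

```text
t: 2.95
position: [419.7, -239.0, 64.3]
tool_rot: [[-0.999, 0.036, 0.001], [0.036, 0.999, 0.0], [-0.001, 0.0, -1.0]]
ft_force: [1.1, 4.2, 5.3]
gripper_width: 20.7
t 3.0 pos [ 419.7 -239.    64.3] F [0.3 4.2 6.9] w 20.5
shift [ 0.2 -0.   0.3] turn [0. 0. 0.]
```

View pics/k2.png

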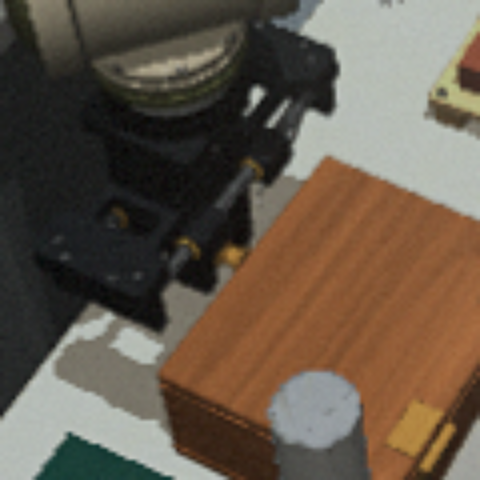

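Only 20.5 mm of the 22 mm knob is between the pads, and the tool is being pushed up. That means the pads sit too high on the head, so I'll reseat 5 mm lower.

```bash
python3 -m pendant '[{"x":0,"y":0,"z":0,"ax":0,"ay":0,"az":0,"grip":-0.2},{"x":0,"y":0,"z":5,"ax":0,"ay":0,"az":0,"grip":-0.2},{"x":0,"y":0,"z":5,"ax":0,"ay":0,"az":0,"grip":-0.2},{"x":0,"y":0,"z":5,"ax":0,"ay":0,"az":0,"grip":-1},{"x":0,"y":0,"z":5,"ax":0,"ay":0,"az":0,"grip":-1},{"x":0,"y":0,"z":5,"ax":0,"ay":0,"az":0,"grip":-1}]'; python3 - <<'E'
from h import *
go((419.5,-239,60),87.9)
# arc: knob at angle th, relative to shut; hinge x fwd 173, z 5.5
r0=np.array([-173,5.5])
for th in np.arange(0,1.80,.1):
    c,s=np.cos(th),np.sin(th); x=r0[0]*c+r0[1]*s; z=-r0[0]*s+r0[1]*c
    print(round(th,1), "toolx",round(-(x+173),1),"toolz",round(-(z-5.5),1))
E
```

```text
t: 3.75
position: [419.5, -238.9, 58.6]
tool_rot: [[-0.999, 0.036, -0.0], [0.036, 0.999, 0.001], [0.0, 0.001, -1.0]]
ft_force: [1.3, 2.6, 0.5]
gripper_width: 20.4
t 3.75 pos [ 419.5 -238.9   58.6] F [1.3 2.6 0.5] w 20.4
shift [-0.1 -0.1 -1.4] turn [ 0. -0.  0.]
0.0 toolx -0.0 toolz -0.0
0.1 toolx -1.4 toolz -17.2
0.2 toolx -4.5 toolz -34.3
0.3 toolx -9.4 toolz -50.9
0.4 toolx -15.8 toolz -66.9
0.5 toolx -23.8 toolz -82.3
0.6 toolx -33.3 toolz -96.7
0.7 toolx -44.2 toolz -110.2
0.8 toolx -56.4 toolz -122.4
0.9 toolx -69.8 toolz -133.4
1.0 toolx -84.2 toolz -143.0
1.1 toolx -99.4 toolz -151.2
1.2 toolx -115.4 toolz -157.7
1.3 toolx -132.0 toolz -162.7
1.4 toolx -149.0 toolz -165.9
1.5 toolx -166.2 toolz -167.5
1.6 toolx -183.5 toolz -167.3
1.7 toolx -200.7 toolz -165.3
```

```bash
python3 -m pendant '[{"x":-0.5,"y":0,"z":-8,"ax":0,"ay":0,"az":0,"grip":-1},{"x":-1.4,"y":0,"z":-17.2,"ax":0,"ay":0,"az":0,"grip":-1},{"x":-4.5,"y":0,"z":-34.3,"ax":0,"ay":0,"az":0,"grip":-1},{"x":-9.4,"y":0,"z":-50.9,"ax":0,"ay":0,"az":0,"grip":-1},{"x":-15.8,"y":0,"z":-66.9,"ax":0,"ay":0,"az":0,"grip":-1},{"x":-23.8,"y":0,"z":-82.3,"ax":0,"ay":0,"az":0,"grip":-1},{"x":-23.8,"y":0,"z":-82.3,"ax":0,"ay":0,"az":0,"grip":-1}]'; python3 - <<'E'
from h import *
f=imaging.grab_frame("side")
cv2.imwrite("pics/k3.png",cv2.resize(f["img"][130:310,100:280],None,fx=3,fy=3))
go((419.5,-239,60),87.9)
E
```

```text
t: 4.62
position: [443.4, -239.9, 142.3]
tool_rot: [[-0.999, 0.035, 0.001], [0.035, 0.999, -0.001], [-0.001, -0.001, -1.0]]
ft_force: [-2.4, 4.0, -1.7]
gripper_width: 20.2
t 4.67 pos [ 443.1 -239.9  141.7] F [-1.4  2.8 -1.7] w 20.2
shift [23.6  0.1 81.7] turn [-0.  -0.   0.1]
```

View pics/k3.png

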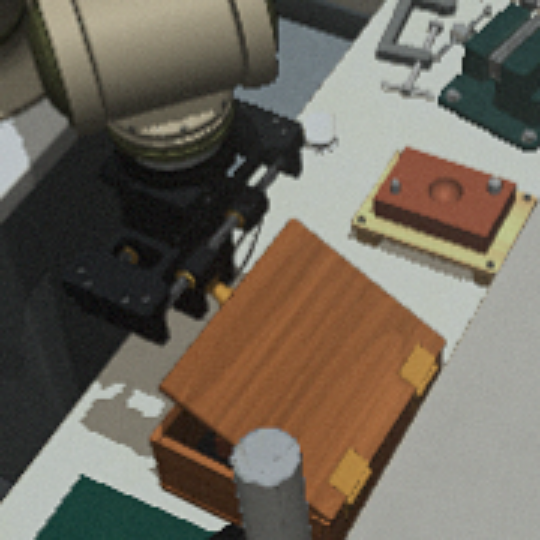

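The lid is at about 0.5 rad with the knob held, and its front edge runs from (160,390) to (295,220) in the crop. I'll continue the arc.

```bash
python3 -m pendant '[{"x":-9.5,"y":0,"z":-14.4,"ax":0,"ay":0,"az":0,"grip":-1},{"x":-20.4,"y":0,"z":-27.9,"ax":0,"ay":0,"az":0,"grip":-1},{"x":-32.6,"y":0,"z":-40.1,"ax":0,"ay":0,"az":0,"grip":-1},{"x":-46,"y":0,"z":-51.1,"ax":0,"ay":0,"az":0,"grip":-1},{"x":-60.4,"y":0,"z":-60.7,"ax":0,"ay":0,"az":0,"grip":-1},{"x":-75.6,"y":0,"z":-68.9,"ax":0,"ay":0,"az":0,"grip":-1},{"x":-91.6,"y":0,"z":-75.4,"ax":0,"ay":0,"az":0,"grip":-1},{"x":-108.2,"y":0,"z":-80.4,"ax":0,"ay":0,"az":0,"grip":-1}]'; python3 - <<'E'
from h import *
go((419.5,-239,60),87.9)
E
```

```text
t: 5.68
position: [551.5, -244.3, 221.2]
tool_rot: [[-0.999, 0.036, -0.001], [0.036, 0.999, -0.0], [0.001, -0.0, -1.0]]
ft_force: [-0.0, -1.1, -7.3]
gripper_width: 19.9
t 5.67 pos [ 551.5 -244.3  221.2] F [-0.  -1.1 -7.3] w 19.9
shift [132.    0.6 161.3] turn [-0.  -0.1  0. ]
```

```bash
python3 -m pendant '[{"x":-17,"y":0,"z":-3.2,"ax":0,"ay":0,"az":0,"grip":-1},{"x":-34.2,"y":0,"z":-4.8,"ax":0,"ay":0,"az":0,"grip":-1},{"x":-51.5,"y":0,"z":-4.6,"ax":0,"ay":0,"az":0,"grip":-1},{"x":-68.7,"y":0,"z":-2.6,"ax":0,"ay":0,"az":0,"grip":-1},{"x":-77.2,"y":0,"z":-1,"ax":0,"ay":0,"az":0,"grip":-1},{"x":-77.2,"y":0,"z":-1,"ax":0,"ay":0,"az":0,"grip":-1}]'; python3 - <<'E'
from h import *
f=imaging.grab_frame("side")
cv2.imwrite("pics/k4.png",cv2.resize(f["img"][110:310,100:300],None,fx=3,fy=3))
go((419.5,-239,60),87.9)
E
```

```text
t: 6.42
position: [628.0, -247.4, 221.0]
tool_rot: [[-0.999, 0.036, -0.003], [0.036, 0.999, 0.0], [0.003, 0.0, -1.0]]
ft_force: [-3.3, -4.9, -10.6]
gripper_width: 20.0
t 6.47 pos [ 627.6 -247.4  221.1] F [ -4.   -4.6 -11.2] w 20.2
shift [207.8   0.7 161.7] turn [ 0.  -0.2 -0. ]
```

View pics/k4.png

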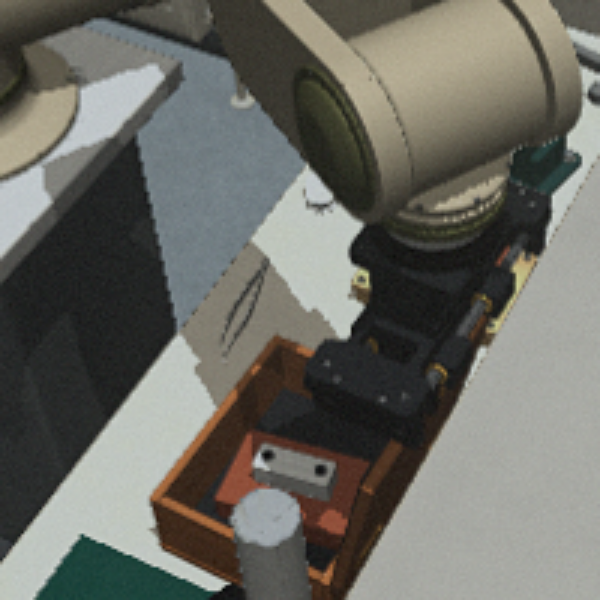

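The lid is back at about 1.75 rad. The open case shows the red cover with its bar at crop (295,468). I'll release and lift clear.

```bash
python3 -m pendant '[{"x":0,"y":0,"z":0,"ax":0,"ay":0,"az":0,"grip":0.2},{"x":0,"y":0,"z":0,"ax":0,"ay":0,"az":0,"grip":0.2},{"x":0,"y":0,"z":0,"ax":0,"ay":0,"az":0,"grip":0.2},{"x":0,"y":0,"z":-30,"ax":0,"ay":0,"az":0,"grip":0.2},{"x":10,"y":0,"z":-60,"ax":0,"ay":0,"az":0,"grip":0.2},{"x":50,"y":30,"z":-60,"ax":0,"ay":0,"az":0,"grip":0.2},{"x":90,"y":70,"z":-60,"ax":0,"ay":0,"az":0,"grip":0.2},{"x":110,"y":125,"z":-60,"ax":0,"ay":0,"az":0,"grip":0.2},{"x":120,"y":180,"z":-60,"ax":0,"ay":0,"az":0,"grip":0.2},{"x":120,"y":240,"z":-60,"ax":0,"ay":0,"az":0,"grip":0.2},{"x":120,"y":270,"z":-60,"ax":0,"ay":0,"az":0,"grip":0.2}]'; python3 - <<'E'
from h import *
f=imaging.grab_frame("side");t=imaging.grab_frame("top")
np.savez("s2.npz",**f);np.savez("t2.npz",**t)
cv2.imwrite("pics/s2.png",cv2.resize(f["img"][150:350,100:300],None,fx=3,fy=3))
cv2.imwrite("pics/t2.png",t["img"])
go((419.5,-239,60),87.9)
E
```

```text
t: 7.85
position: [517.9, 30.0, 283.4]
tool_rot: [[-0.999, 0.034, 0.002], [0.034, 0.999, 0.0], [-0.002, 0.0, -1.0]]
ft_force: [0.8, 0.0, 0.1]
gripper_width: 52.7
t 7.95 pos [518.1  30.  283.2] F [0.1 0.3 0.8] w 52.6
shift [  90.3 -272.1  222.9] turn [0.  0.1 0.3]
```

View pics/s2.png

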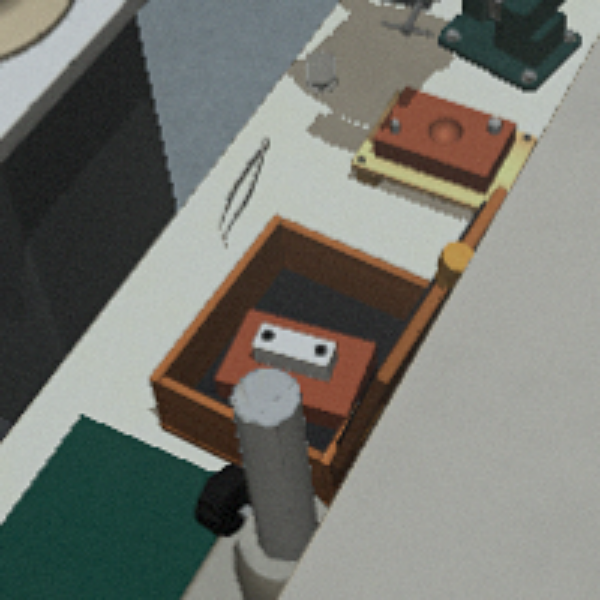

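View pics/t2.png

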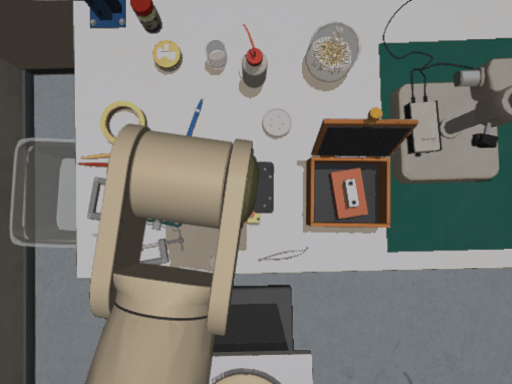

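The lid leans back, with its knob at (375,115). In the top view the cover lies at about (350,193), its bar at (351,193) and slightly turned.

```bash
python3 - <<'E'
from h import *
t=load("t2.npz"); s=load("s2.npz")
C=cloud(t); D=cloud(s)
def reg(P,x0,x1,y0,y1,z0,z1): return (P[...,0]>x0)&(P[...,0]<x1)&(P[...,1]>y0)&(P[...,1]<y1)&(P[...,2]>z0)&(P[...,2]<z1)
for n,f,P in(("t",t,C),("s",s,D)):
    h=cv2.cvtColor(f["img"],cv2.COLOR_BGR2HSV)
    b=reg(P,455,580,-315,-170,50,70)&(h[...,1]<90)
    k=reg(P,455,580,-315,-170,30,45)&(h[...,1]>90)
    for nm,m in(("bar",b),("blk",k|b)):
        if m.sum()<5: print(n,nm,m.sum());continue
        p=P[m]; r=cv2.minAreaRect(p[:,:2].astype(np.float32)); print(n,nm,m.sum(),np.round(r[0],1),np.round(r[1],1),round(r[2],2),"z",np.median(p[:,2]).round(1),p[:,:2].mean(0).round(1))
    if n=="t":
        # contour at known plane with sub pixel half-pixel growth
        for nm,m,z in(("bar",b,None),("blk",k|b,None)):
            c,_=cv2.findContours(m.astype(np.uint8),0,cv2.CHAIN_APPROX_NONE); c=max(c,key=cv2.contourArea)
            zz=62 if nm=="bar" else 38
            w=atz(f,c.reshape(-1,2).astype(float),zz)[:,:2].astype(np.float32); r=cv2.minAreaRect(w);print(nm,r)
            M=cv2.moments(m.astype(np.uint8),True); cc=atz(f,[(M["m10"]/M["m00"],M["m01"]/M["m00"])],zz); print(nm,"moment",cc.round(1),"px",M["m10"]/M["m00"],M["m01"]/M["m00"], np.degrees(.5*np.arctan2(2*M["mu11"],M["mu20"]-M["mu02"])))
cv2.imwrite("pics/t2c.png",cv2.resize(t["img"][110:235,300:420],None,fx=4.8,fy=4.8,interpolation=cv2.INTER_CUBIC))
m=reg(C,430,720,-345,-140,90,260); q=C[m]; i=q[:,2].argmax(); print("lid top",q[i].round(1))
E
```

```text
t bar 312 [ 514.9 -249.6] [61.4 22.5] 7.94 z 61.4 [ 514.7 -248.1]
t blk 1398 [ 514.9 -249.1] [106.2  66.9] 7.44 z 38.0 [ 514.5 -247.8]
bar ((514.66162109375, -247.8782196044922), (61.281646728515625, 23.780981063842773), 7.395720481872559)
bar moment [[ 514.7 -247.9   62. ]] px 351.18589743589746 192.59294871794873 80.59512162585291
blk ((514.8501586914062, -248.56729125976562), (106.16202545166016, 67.32081604003906), 7.2627058029174805)
blk moment [[ 514.6 -249.    38. ]] px 348.9406294706724 193.03361945636624 80.67117782401237
s bar 291 [ 516.3 -250.4] [60.1 24.2] 7.1 z 59.9 [ 517.2 -252.1]
s blk 951 [ 515.9 -249.7] [104.6  68.4] 7.34 z 37.4 [ 521.5 -250.4]
lid top [ 638.2 -247.2  248. ]
```

View pics/t2c.png

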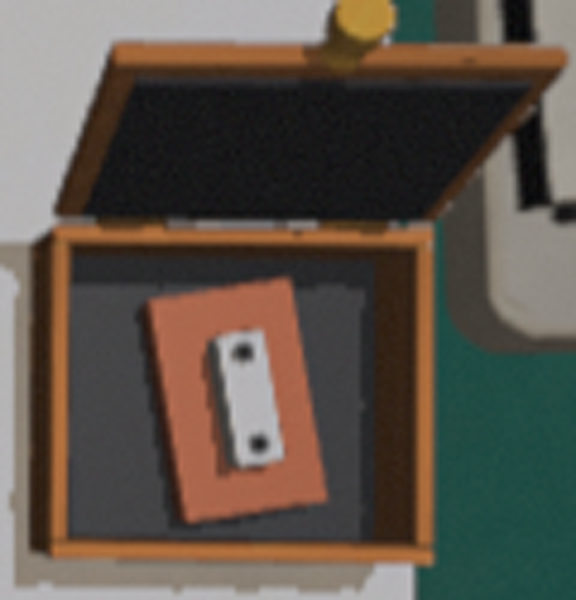

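```bash
python3 - <<'E'
from h import *
go((515,-249,140),97.5)
E
```

```text
t 7.95 pos [518.1  30.  283.2] F [0.1 0.3 0.8] w 52.6
shift [  -5.6 -279.   143.1] turn [ 0.   0.1 -9.3]
```

```bash
python3 -m pendant '[{"x":-1,"y":-50,"z":10,"ax":0,"ay":0,"az":-2,"grip":0.2},{"x":-2,"y":-105,"z":30,"ax":0,"ay":0,"az":-5,"grip":0.2},{"x":-3,"y":-160,"z":50,"ax":0,"ay":0,"az":-8,"grip":0.2},{"x":-4,"y":-215,"z":75,"ax":0,"ay":0,"az":-9.3,"grip":0.2},{"x":-5,"y":-260,"z":110,"ax":0,"ay":0.1,"az":-9.3,"grip":0.2},{"x":-5.6,"y":-279,"z":143,"ax":0,"ay":0.1,"az":-9.3,"grip":0.2},{"x":-5.6,"y":-279,"z":180,"ax":0,"ay":0.1,"az":-9.3,"grip":0.2},{"x":-5.6,"y":-279,"z":210,"ax":0,"ay":0.1,"az":-9.3,"grip":0.2},{"x":-5.6,"y":-279,"z":210,"ax":0,"ay":0.1,"az":-9.3,"grip":0.2}]'; python3 - <<'E'
from h import *
f=imaging.grab_frame("side");t=imaging.grab_frame("top")
a=cv2.resize(f["img"][200:300,150:250],None,fx=4,fy=4); b=cv2.resize(t["img"][130:230,300:400],None,fx=4,fy=4)
cv2.imwrite("pics/g1.png",np.hstack([a,b]))
go((515,-249,39),97.5)
E
```

```text
t: 9.07
position: [512.9, -252.1, 71.0]
tool_rot: [[-0.992, -0.125, -0.004], [-0.125, 0.992, 0.002], [0.004, 0.003, -1.0]]
ft_force: [0.0, 0.3, 0.8]
gripper_width: 52.6
t 9.18 pos [ 514.2 -252.6   73.5] F [ 0.5 -0.5 -0.2] w 52.7
shift [-1.3  3.5 34.5] turn [-0.1 -0.  -0.3]
```

View pics/g1.png

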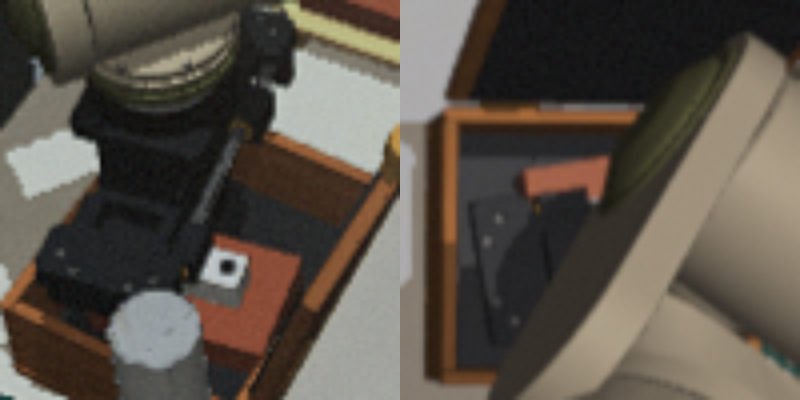

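Good alignment: the bar end at crop (225,268) lies between the fingers. I'll correct by the measured offset and descend.

```bash
python3 -m pendant '[{"x":-1.3,"y":3.5,"z":12,"ax":0,"ay":0,"az":-0.3,"grip":0.2},{"x":-1.3,"y":3.5,"z":24,"ax":0,"ay":0,"az":-0.3,"grip":0.2},{"x":-1.3,"y":3.5,"z":32,"ax":0,"ay":0,"az":-0.3,"grip":0.2},{"x":-1.3,"y":3.5,"z":34,"ax":0,"ay":0,"az":-0.3,"grip":0.2},{"x":-1.3,"y":3.5,"z":34,"ax":0,"ay":0,"az":-0.3,"grip":0.2}]'; python3 - <<'E'
from h import *
go((515,-249,39),97.5)
E
```

```text
t: 9.8
position: [514.6, -248.0, 38.5]
tool_rot: [[-0.991, -0.131, -0.002], [-0.131, 0.991, -0.0], [0.002, 0.0, -1.0]]
ft_force: [-0.6, 0.6, 2.7]
gripper_width: 52.8
t 9.8 pos [ 514.6 -248.    38.5] F [-0.6  0.6  2.7] w 52.8
shift [-0.2 -1.  -0.5] turn [ 0.  -0.1  0. ]
```

```bash
python3 -m pendant '[{"x":0,"y":-1,"z":-0.5,"ax":0,"ay":0,"az":0,"grip":-1},{"x":0,"y":-1,"z":-0.5,"ax":0,"ay":0,"az":0,"grip":-1},{"x":0,"y":-1,"z":-0.5,"ax":0,"ay":0,"az":0,"grip":-1},{"x":0,"y":-1,"z":-0.5,"ax":0,"ay":0,"az":0,"grip":-1},{"x":0,"y":-1,"z":-0.5,"ax":0,"ay":0,"az":0,"grip":-1}]'; python3 - <<'E'
from h import *
go((515,-249,39),97.5)
E
```

```text
t: 10.42
position: [514.8, -249.1, 38.8]
tool_rot: [[-0.991, -0.131, -0.002], [-0.131, 0.991, -0.0], [0.002, 0.0, -1.0]]
ft_force: [-0.4, -0.5, -0.2]
gripper_width: 21.8
t 10.43 pos [ 514.8 -249.1   38.8] F [-0.4 -0.5 -0.2] w 21.8
shift [-0.2  0.1 -0.2] turn [ 0.  -0.1  0. ]
```

```bash
python3 -m pendant '[{"x":0,"y":0,"z":-8,"ax":0,"ay":0,"az":0,"grip":-1},{"x":0,"y":0,"z":-25,"ax":0,"ay":0,"az":0,"grip":-1},{"x":0,"y":0,"z":-45,"ax":0,"ay":0,"az":0,"grip":-1},{"x":0,"y":0,"z":-70,"ax":0,"ay":0,"az":0,"grip":-1},{"x":0,"y":0,"z":-95,"ax":0,"ay":0,"az":0,"grip":-1},{"x":0,"y":0,"z":-115,"ax":0,"ay":0,"az":0,"grip":-1},{"x":0,"y":0,"z":-125,"ax":0,"ay":0,"az":0,"grip":-1},{"x":0,"y":0,"z":-125,"ax":0,"ay":0,"az":0,"grip":-1}]'; python3 - <<'E'
from h import *
f=imaging.grab_frame("side")
cv2.imwrite("pics/l1.png",cv2.resize(f["img"][130:310,100:280],None,fx=3,fy=3))
# targets: tool placed over seat such that cover centre at seat centre
go((522.7,-3,160),91.0)
E
```

```text
t: 11.42
position: [515.0, -249.0, 164.2]
tool_rot: [[-0.991, -0.131, -0.001], [-0.131, 0.991, -0.0], [0.001, -0.0, -1.0]]
ft_force: [-0.6, 0.7, -3.3]
gripper_width: 22.0
t 11.47 pos [ 514.8 -248.9  163.5] F [-0.9  0.6 -2.9] w 21.8
shift [-40.1 242.7   3.5] turn [ 0.  -0.1  6.5]
```

View pics/l1.png

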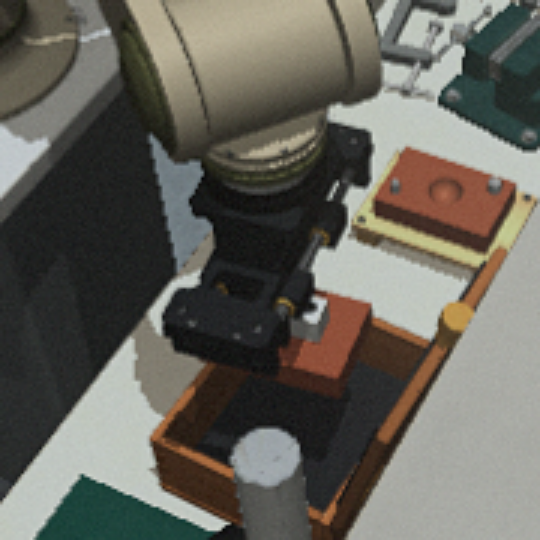

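The cover is held level, with its block at crop (345,340). I'll carry it over the seat.

```bash
python3 -m pendant '[{"x":-4,"y":25,"z":0,"ax":0,"ay":0,"az":1,"grip":-1},{"x":-10,"y":60,"z":0,"ax":0,"ay":0,"az":2,"grip":-1},{"x":-17,"y":100,"z":0,"ax":0,"ay":0,"az":3,"grip":-1},{"x":-24,"y":140,"z":2,"ax":0,"ay":0,"az":4,"grip":-1},{"x":-31,"y":180,"z":5,"ax":0,"ay":0,"az":5,"grip":-1},{"x":-36,"y":215,"z":15,"ax":0,"ay":0,"az":6,"grip":-1},{"x":-39,"y":235,"z":30,"ax":0,"ay":0,"az":6.5,"grip":-1},{"x":-40.1,"y":242.7,"z":40,"ax":0,"ay":0,"az":6.5,"grip":-1},{"x":-40.1,"y":242.7,"z":43,"ax":0,"ay":0,"az":6.5,"grip":-1},{"x":-40.1,"y":242.7,"z":43,"ax":0,"ay":0,"az":6.5,"grip":-1},{"x":-40.1,"y":242.7,"z":43,"ax":0,"ay":0,"az":6.5,"grip":-1}]'; python3 - <<'E'
from h import *
f=imaging.grab_frame("side");t=imaging.grab_frame("top")
np.savez("s3.npz",**f);np.savez("t3.npz",**t)
a=cv2.resize(f["img"][130:230,190:290],None,fx=6,fy=6,interpolation=cv2.INTER_CUBIC); cv2.imwrite("pics/p1.png",a)
cv2.imwrite("pics/p1t.png",cv2.resize(t["img"][130:230,190:290],None,fx=6,fy=6,interpolation=cv2.INTER_CUBIC))
go((522.7,-3,110),91.0)
E
```

```text
t: 12.85
position: [523.1, -3.9, 121.2]
tool_rot: [[-1.0, -0.017, -0.001], [-0.017, 1.0, -0.0], [0.001, -0.0, -1.0]]
ft_force: [0.4, -0.6, -2.6]
gripper_width: 21.3
t 12.95 pos [523.   -3.7 121.2] F [ 0.9  0.1 -2.7] w 21.8
shift [ 0.3  0.7 11.2] turn [-0.  -0.1  0. ]
```

View pics/p1.png

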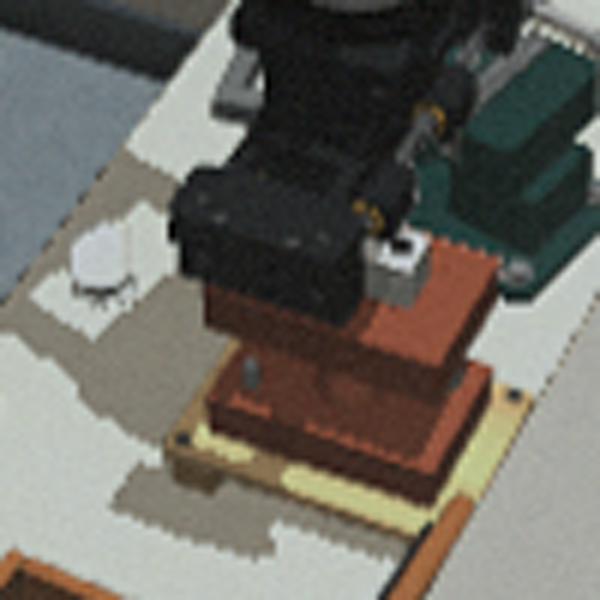

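View pics/p1t.png

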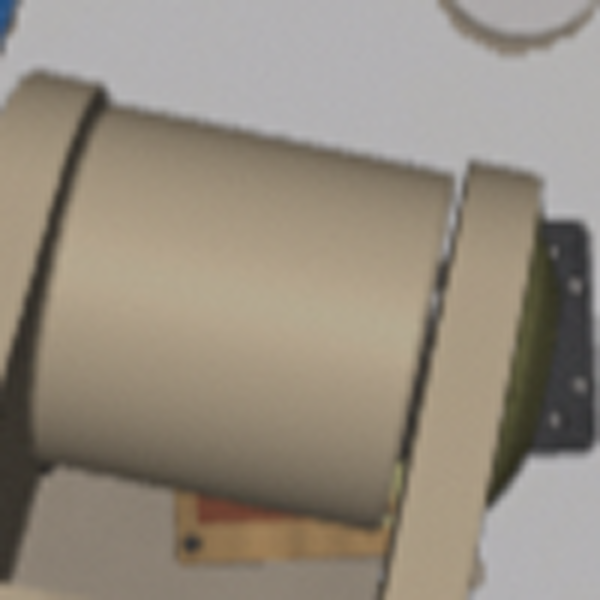

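```bash
cat > ov.py <<'E'
from h import *
def box(cx,cy,yaw,z0,z1,L=104,W=66):
    a=np.radians(yaw); R=np.array([[np.cos(a),-np.sin(a)],[np.sin(a),np.cos(a)]])
    c=np.array([[1,1],[1,-1],[-1,-1],[-1,1]])*[L/2,W/2]@R.T+[cx,cy]
    return np.vstack([np.c_[c,[z0]*4],np.c_[c,[z1]*4]])
def draw(img,f,B,off,s,col):
    p=((proj(f,B)-off+.5)*s-.5)
    for i in range(4):
        for a,b in((i,(i+1)%4),(4+i,4+(i+1)%4),(i,i+4)): cv2.line(img,tuple(np.round(p[a]*8).astype(int).tolist()),tuple(np.round(p[b]*8).astype(int).tolist()),col,1,cv2.LINE_AA,3)
E
python3 - <<'E'
from ov import *
f=load("s3.npz"); off=np.array([190,130]); s=6
a=cv2.resize(f["img"][130:230,190:290],None,fx=6,fy=6,interpolation=cv2.INTER_CUBIC)
draw(a,f,box(522.7,-3,1.0,28,52),off,s,(255,255,0))
draw(a,f,box(523,-3.7,1.0,121.2-.8-24,121.2-.8),off,s,(0,255,0))
cv2.imwrite("pics/p2.png",a)
E
```

```text
(no output)
```

View pics/p2.png

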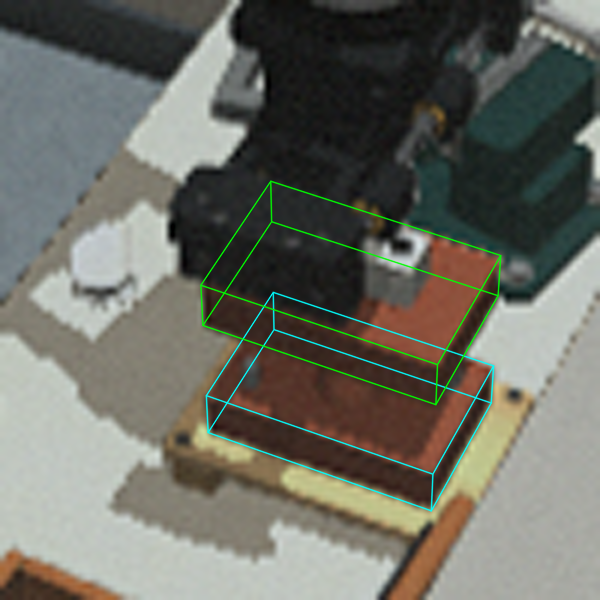

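```bash
cat >> ov.py <<'E'
from scipy.ndimage import map_coordinates, gaussian_filter
from scipy.optimize import least_squares
def edgefit(f,x0,z0,z1,segs,rng=4.,fitz=False,verbose=True):
    g=gaussian_filter(f["img"].astype(float),(0.6,0.6,0))
    def B(p): return box(p[0],p[1],p[2],z0+(p[3] if fitz else 0),z1+(p[3] if fitz else 0))
    p=np.array(list(x0)+([0.] if fitz else []),float)
    for it in range(6):
        P=B(p); obs=[];
        for (a,b,u0,u1) in segs:
            us=np.linspace(u0,u1,14); W=P[a]+(P[b]-P[a])*us[:,None]; q=proj(f,W); d=q[-1]-q[0]; n=np.array([-d[1],d[0]])/np.linalg.norm(d)
            t=np.arange(-rng,rng+.01,.2)
            for k in range(14):
                S=q[k]+t[:,None]*n
                v=np.stack([map_coordinates(g[...,c],[S[:,1],S[:,0]],order=1) for c in range(3)],1)
                m=np.abs(np.gradient(v,axis=0)).sum(1)*np.exp(-(t/rng)**2)
                i=m.argmax()
                if m[i]>6: obs.append((a,b,us[k],q[k]+t[i]*n,n))
        def res(pp):
            Q=B(pp); W=np.array([Q[a]+(Q[b]-Q[a])*u for a,b,u,_,_ in obs]); q=proj(f,W)
            return np.array([(q[i]-o[3])@o[4] for i,o in enumerate(obs)])
        p=least_squares(res,p,loss="soft_l1",f_scale=.5,x_scale=[1,1,1]+([1] if fitz else [])).x
        rng=max(1.6,rng*.7)
    r=res(p); 
    if verbose: print("fit",p.round(2),"n",len(obs),"med|r|px",np.median(abs(r)).round(2))
    return p
E
python3 - <<'E'
from ov import *
f=load("s3.npz"); f0=load("side0.npz"); t0=load("top0.npz")
print("base side0"); 
sb=[(5,6,.05,.95),(4,5,.05,.95),(1,2,.05,.95),(1,5,.1,.9),(2,6,.1,.9),(6,7,.05,.95),(7,4,.05,.95)]
edgefit(f0,(522.7,-3,1),28,52,sb); edgefit(f0,(522.7,-3,1),28,52,sb,fitz=True)
print("base top0"); edgefit(t0,(522.7,-3,1),28,52,[(4,5,.05,.95),(5,6,.05,.95),(6,7,.05,.95),(7,4,.05,.95)],3)
print("base s3"); edgefit(f,(522.7,-3,1),28,52,[(5,6,.5,.95),(4,5,.3,.95),(1,2,.05,.95),(1,5,.1,.9)])
sc=[(1,2,.05,.95),(1,5,.1,.9),(0,1,.3,.95),(4,5,.05,.95),(5,6,.03,.28),(0,4,.1,.9),(4,7,.05,.18),(2,6,.1,.9)]
print("cover s3"); edgefit(f,(523,-3.7,1),96.4,120.4,sc); edgefit(f,(523,-3.7,1),96.4,120.4,sc,fitz=True)
# original cover in case
s2=load("s2.npz"); t2=load("t2.npz")
print("cover t2"); edgefit(t2,(514.8,-249,7.5),14,38,[(4,5,.05,.95),(5,6,.05,.95),(6,7,.05,.95),(7,4,.05,.95)],3)
E
```

```text
base side0
fit [523.85  -3.47   2.74] n 98 med|r|px 0.21
fit [537.36 -29.35   1.08  32.98] n 97 med|r|px 0.2
base top0
fit [519.89  -2.28   0.79] n 56 med|r|px 0.19
base s3
fit [ 5.2895e+02 -3.7500e+00 -2.6000e-01] n 52 med|r|px 0.19
cover s3
fit [525.76  -7.6    5.28] n 96 med|r|px 0.16
fit [524.94  -5.59   5.29  -2.26] n 96 med|r|px 0.19
cover t2
fit [ 515.11 -249.31    7.38] n 56 med|r|px 0.01
```

```bash
python3 - <<'E'
from ov import *
f=load("s3.npz"); off=np.array([215,155]); s=10
def im(fr,o): return cv2.resize(fr["img"][o[1]:o[1]+60,o[0]:o[0]+70],None,fx=s,fy=s,interpolation=cv2.INTER_CUBIC)
a=im(f,off)
draw(a,f,box(522.7,-3,1.0,28,52),off,s,(255,255,0))
draw(a,f,box(523,-3.7,1.0,96.4,120.4),off,s,(0,255,0))
draw(a,f,box(525.76,-7.6,5.28,96.4,120.4),off,s,(255,0,255))
cv2.imwrite("pics/p3.png",a)
E
```

```text
(no output)
```

View pics/p3.png

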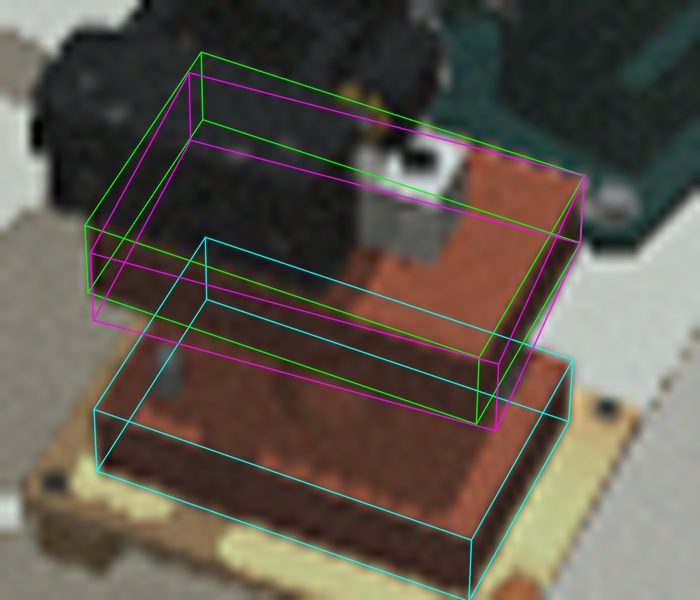

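```bash
python3 - <<'E'
from h import *
t=load("top0.npz"); s=load("side0.npz")
# dowel pixels: grey (low saturation) inside red face
def dow(f,px,r=5):
    h=cv2.cvtColor(f["img"],cv2.COLOR_BGR2HSV)[...,1].astype(float); x,y=px
    w=np.clip(110-h[y-r:y+r+1,x-r:x+r+1],0,None); yy,xx=np.mgrid[y-r:y+r+1,x-r:x+r+1]
    print(np.round(w).astype(int).tolist() if 0 else "", "cent",(w*xx).sum()/w.sum(),(w*yy).sum()/w.sum(),"n",(w>0).sum(),xx[w>0].min(),xx[w>0].max(),yy[w>0].min(),yy[w>0].max())
    return (w*xx).sum()/w.sum(),(w*yy).sum()/w.sum()
a=dow(t,(229,176)); b=dow(t,(247,210))
print(proj(t,[[559.9,15.6,62],[485.1,-21.6,62]]),proj(s,[[559.9,15.6,62],[485.1,-21.6,62]]))
pa,pb=atz(t,[a,b],61)
print("top@61",pa,pb,"mid",(pa+pb)/2,"len",np.linalg.norm(pa-pb),"yaw",np.degrees(np.arctan2(*(pa-pb)[1::-1]))-np.degrees(np.arctan2(36,76)))
sa,sb=[tuple(np.round(q).astype(int)) for q in proj(s,[[559.9,15.6,60],[485.1,-21.6,60]])]
a=dow(s,sa,4); b=dow(s,sb,4)
pa,pb=atz(s,[a,b],59)
print("side@59",pa,pb,"mid",(pa+pb)/2,"len",np.linalg.norm(pa-pb),"yaw",np.degrees(np.arctan2(*(pa-pb)[1::-1]))-np.degrees(np.arctan2(36,76)))
E
```

```text
cent 228.87084337349398 175.4279518072289 n 27 227 231 173 178
 cent 246.90265486725664 209.42477876106196 n 13 245 248 208 211
[[229.0584342  175.03319283]
 [247.02926886 208.9691513 ]] [[264.39785301 190.10145212]
 [231.40930182 190.49293626]]
top@61 [559.13188757  16.08628916  61.        ] [484.11407587 -21.28683361  61.        ] mid [521.62298172  -2.60027223  61.        ] len 83.8118271940076 yaw 1.135850382425712
 cent 264.909144717372 189.80615566735722 n 41 261 268 187 194
 cent 230.40804169769174 190.71109456440803 n 26 227 233 187 194
side@59 [559.65355505  19.59600776  59.        ] [481.88287804 -20.97263852  59.        ] mid [520.76821655  -0.68831538  59.        ] len 87.71598066294145 yaw 2.2023738633276224
```

```bash
python3 -m pendant '[{"x":0.7,"y":0.9,"z":8,"ax":0,"ay":0,"az":-0.1,"grip":-1},{"x":0.7,"y":0.9,"z":18,"ax":0,"ay":0,"az":-0.1,"grip":-1},{"x":0.7,"y":0.9,"z":25,"ax":0,"ay":0,"az":-0.1,"grip":-1},{"x":0.7,"y":0.9,"z":28,"ax":0,"ay":0,"az":-0.1,"grip":-1},{"x":0.7,"y":0.9,"z":28,"ax":0,"ay":0,"az":-0.1,"grip":-1},{"x":0.7,"y":0.9,"z":28,"ax":0,"ay":0,"az":-0.1,"grip":-1}]'; python3 - <<'E'
from ov import *
f=imaging.grab_frame("side"); np.savez("s4.npz",**f)
off=np.array([215,155]); s=10
a=cv2.resize(f["img"][155:215,215:285],None,fx=s,fy=s,interpolation=cv2.INTER_CUBIC)
cv2.imwrite("pics/p4.png",a)
d,_=go((522.3,-2.8,87),91.1); print(bot.observe()["moment"])
E
```

```text
t: 13.7
position: [522.2, -2.3, 93.1]
tool_rot: [[-1.0, -0.02, -0.001], [-0.02, 1.0, -0.0], [0.001, -0.0, -1.0]]
ft_force: [-0.2, -0.2, -3.2]
gripper_width: 21.6
t 13.75 pos [522.2  -2.3  93.1] F [ 0.3 -0.1 -2.3] w 21.7
shift [-0.1 -0.5  6.1] turn [-0.  -0.1  0. ]
[ 0.0588838  -0.04739197 -0.02403479]
```

View pics/p4.png

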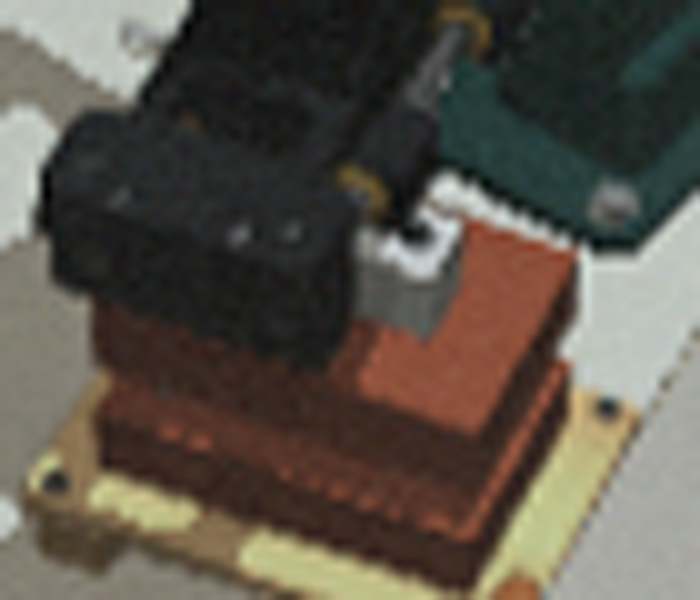

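The cover sits 16 mm above the lower half. Its left edges (95 and 100 px) and right edges (580 and 570 px) line up within the expected perspective. I'll lower stepwise and watch the force.

```bash
python3 -m pendant '[{"x":0,"y":-0.5,"z":2,"ax":0,"ay":0,"az":0,"grip":-1},{"x":0,"y":-0.5,"z":4,"ax":0,"ay":0,"az":0,"grip":-1},{"x":0,"y":-0.5,"z":5,"ax":0,"ay":0,"az":0,"grip":-1},{"x":0,"y":-0.5,"z":5,"ax":0,"ay":0,"az":0,"grip":-1}]'; python3 -c "
from h import *
go((522.3,-2.8,87),91.1);s=bot.observe(); print(np.round(s['moment'],2))"
```

```text
t: 14.25
position: [522.1, -2.8, 87.8]
tool_rot: [[-1.0, -0.02, -0.002], [-0.02, 1.0, -0.0], [0.002, 0.0, -1.0]]
ft_force: [-0.8, 0.4, -3.1]
gripper_width: 21.3
t 14.25 pos [522.1  -2.8  87.8] F [-0.8  0.4 -3.1] w 21.3
shift [-0.2 -0.   0.8] turn [ 0.  -0.1  0. ]
[ 0.02 -0.   -0.01]
```

```bash
python3 -m pendant '[{"x":0,"y":0,"z":1,"ax":0,"ay":0,"az":0,"grip":-1},{"x":0,"y":0,"z":2,"ax":0,"ay":0,"az":0,"grip":-1},{"x":0,"y":0,"z":3,"ax":0,"ay":0,"az":0,"grip":-1},{"x":0,"y":0,"z":3,"ax":0,"ay":0,"az":0,"grip":-1}]'; python3 -c "
from h import *
go((522.3,-2.8,82),91.1);s=bot.observe(); print(np.round(s['moment'],2))"
```

```text
t: 14.75
position: [522.0, -2.8, 84.8]
tool_rot: [[-1.0, -0.02, -0.002], [-0.02, 1.0, -0.0], [0.002, -0.0, -1.0]]
ft_force: [0.1, -0.2, -3.0]
gripper_width: 22.1
t 14.75 pos [522.   -2.8  84.8] F [ 0.1 -0.2 -3. ] w 22.1
shift [-0.3  0.   2.8] turn [-0.  -0.1  0. ]
[ 0.03  0.   -0.01]
```

```bash
python3 -m pendant '[{"x":0,"y":0,"z":1,"ax":0,"ay":0,"az":0,"grip":-1},{"x":0,"y":0,"z":2,"ax":0,"ay":0,"az":0,"grip":-1},{"x":0,"y":0,"z":3,"ax":0,"ay":0,"az":0,"grip":-1},{"x":0,"y":0,"z":4,"ax":0,"ay":0,"az":0,"grip":-1},{"x":0,"y":0,"z":4,"ax":0,"ay":0,"az":0,"grip":-1}]'; python3 -c "
from h import *
go((522.3,-2.8,78),91.1);s=bot.observe(); print(np.round(s['moment'],2))"
```

```text
t: 15.38
position: [522.0, -2.8, 80.8]
tool_rot: [[-1.0, -0.02, -0.002], [-0.02, 1.0, -0.0], [0.002, -0.0, -1.0]]
ft_force: [-0.2, -0.3, -4.2]
gripper_width: 21.6
t 15.38 pos [522.   -2.8  80.8] F [-0.2 -0.3 -4.2] w 21.6
shift [-0.3 -0.   2.8] turn [-0.  -0.1  0. ]
[ 0.01 -0.    0.02]
```

```bash
python3 -m pendant '[{"x":0,"y":0,"z":1,"ax":0,"ay":0,"az":0,"grip":-1},{"x":0,"y":0,"z":2,"ax":0,"ay":0,"az":0,"grip":-1},{"x":0,"y":0,"z":3,"ax":0,"ay":0,"az":0,"grip":-1},{"x":0,"y":0,"z":4,"ax":0,"ay":0,"az":0,"grip":-1},{"x":0,"y":0,"z":4,"ax":0,"ay":0,"az":0,"grip":-1}]'; python3 -c "
from h import *
go((522.3,-2.8,76),91.1);s=bot.observe(); print(np.round(s['moment'],2))"
```

```text
t: 16.0
position: [522.0, -2.8, 76.8]
tool_rot: [[-1.0, -0.02, -0.002], [-0.02, 1.0, -0.0], [0.002, -0.0, -1.0]]
ft_force: [0.2, -0.1, -2.4]
gripper_width: 21.7
t 16.0 pos [522.   -2.8  76.8] F [ 0.2 -0.1 -2.4] w 21.7
shift [-0.3 -0.   0.8] turn [-0.  -0.1  0. ]
[ 0.02  0.01 -0.01]
```

```bash
python3 -m pendant '[{"x":0,"y":0,"z":0.5,"ax":0,"ay":0,"az":0,"grip":-1},{"x":0,"y":0,"z":1,"ax":0,"ay":0,"az":0,"grip":-1},{"x":0,"y":0,"z":1,"ax":0,"ay":0,"az":0,"grip":-1},{"x":0,"y":0,"z":1,"ax":0,"ay":0,"az":0,"grip":-1}]'; python3 -c "
from h import *
go((522.3,-2.8,76),91.1);s=bot.observe(); print(np.round(s['moment'],2))"
```

```text
t: 16.5
position: [522.1, -2.8, 76.8]
tool_rot: [[-1.0, -0.02, -0.001], [-0.02, 1.0, -0.0], [0.001, -0.0, -1.0]]
ft_force: [-3.3, -0.4, 8.5]
gripper_width: 21.8
t 16.5 pos [522.1  -2.8  76.8] F [-3.3 -0.4  8.5] w 21.8
shift [-0.2  0.   0.8] turn [-0.  -0.1  0. ]
[ 0.17  0.57 -0.02]
```

```bash
python3 -m pendant '[{"x":0.3,"y":0,"z":0.3,"ax":0,"ay":0,"az":0,"grip":-1},{"x":0.3,"y":0,"z":0.5,"ax":0,"ay":0,"az":0,"grip":-1},{"x":0.3,"y":0,"z":0.5,"ax":0,"ay":0,"az":0,"grip":-1},{"x":0.3,"y":0,"z":0.5,"ax":0,"ay":0,"az":0,"grip":-1}]'; python3 - <<'E'
from h import *
for i in range(1):
    go((522.3,-2.8,76),91.1);s=bot.observe(); print(np.round(s['moment'],2),np.round(s["tool_rot"],4).tolist())
f=imaging.grab_frame("side"); np.savez("s5.npz",**f)
cv2.imwrite("pics/p5.png",cv2.resize(f["img"][155:215,215:285],None,fx=10,fy=10,interpolation=cv2.INTER_CUBIC))
E
```

```text
t: 17.0
position: [522.1, -2.8, 76.8]
tool_rot: [[-1.0, -0.02, 0.0], [-0.02, 1.0, -0.001], [-0.0, -0.001, -1.0]]
ft_force: [-4.2, 0.4, 11.7]
gripper_width: 21.7
t 17.0 pos [522.1  -2.8  76.8] F [-4.2  0.4 11.7] w 21.7
shift [-0.2  0.   0.8] turn [-0.  0.  0.]
[0.18 0.64 0.04] [[-0.9998, -0.02, 0.0001], [-0.02, 0.9998, -0.0005], [-0.0001, -0.0005, -1.0]]
```

View pics/p5.png

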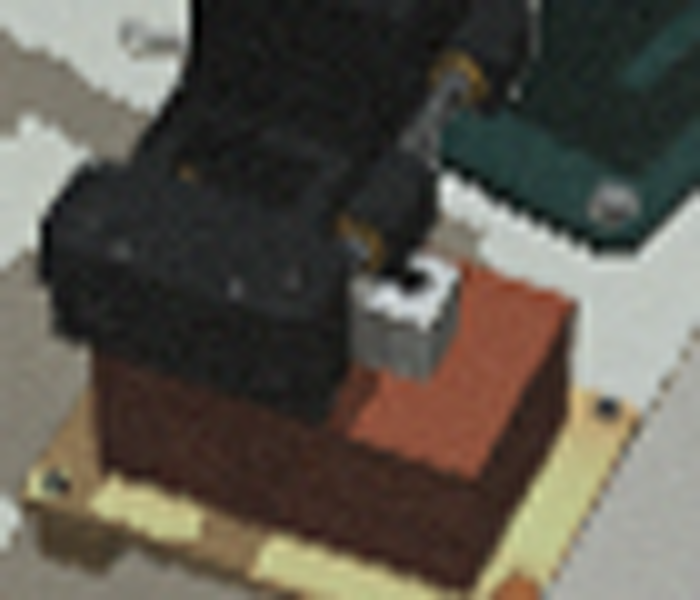

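The halves look closed all round: the side faces are continuous from (100,350) to (100,470) and at (470,480–580), with no gap line. TCP z of 76.8 equals the 52 mm seat plus the 24.8 mm grasp offset. I'll level the small tilt and trim the push.

```bash
python3 -m pendant '[{"x":0,"y":0,"z":0.1,"ax":0,"ay":-0.12,"az":0,"grip":-1},{"x":0,"y":0,"z":0.2,"ax":0,"ay":-0.12,"az":0,"grip":-1},{"x":0,"y":0,"z":0.2,"ax":0,"ay":-0.12,"az":0,"grip":-1},{"x":0,"y":0,"z":0.2,"ax":0,"ay":-0.12,"az":0,"grip":-1}]'; python3 - <<'E'
from h import *
go((522.3,-2.8,76),91.1);s=bot.observe(); print(np.round(s['moment'],2),np.round(s["tool_rot"],4).tolist())
E
```

```text
t: 17.55
position: [522.2, -2.8, 76.8]
tool_rot: [[-1.0, -0.02, 0.002], [-0.02, 1.0, -0.0], [-0.002, -0.001, -1.0]]
ft_force: [-5.4, 0.9, 14.4]
gripper_width: 22.1
t 17.55 pos [522.2  -2.8  76.8] F [-5.4  0.9 14.4] w 22.1
shift [-0.1  0.   0.8] turn [-0.   0.1  0. ]
[ 0.29  0.78 -0.  ] [[-0.9998, -0.0201, 0.0025], [-0.0201, 0.9998, -0.0005], [-0.0024, -0.0005, -1.0]]
```

```bash
python3 -m pendant '[{"x":0.5,"y":0,"z":0,"ax":0,"ay":0.12,"az":0,"grip":-1},{"x":0.8,"y":0,"z":0,"ax":0,"ay":0.12,"az":0,"grip":-1},{"x":0.8,"y":0,"z":0,"ax":0,"ay":0.12,"az":0,"grip":-1},{"x":0.8,"y":0,"z":0,"ax":0,"ay":0.12,"az":0,"grip":-1}]'; python3 - <<'E'
from h import *
go((522.3,-2.8,76),91.1);s=bot.observe(); print(np.round(s['moment'],2),np.round(s["tool_rot"],4).tolist())
E
```

```text
t: 18.05
position: [522.1, -2.8, 76.8]
tool_rot: [[-1.0, -0.02, 0.002], [-0.02, 1.0, -0.001], [-0.002, -0.001, -1.0]]
ft_force: [-1.1, 2.2, 11.6]
gripper_width: 22.1
t 18.05 pos [522.1  -2.8  76.8] F [-1.1  2.2 11.6] w 22.1
shift [-0.2  0.   0.8] turn [-0.   0.1  0. ]
[0.36 0.33 0.03] [[-0.9998, -0.0199, 0.0022], [-0.0199, 0.9998, -0.0005], [-0.0022, -0.0006, -1.0]]
```

```bash
python3 -m pendant '[{"x":0.1,"y":-0.2,"z":0.2,"ax":0,"ay":0,"az":0,"grip":-1},{"x":0.2,"y":-0.3,"z":0.25,"ax":0,"ay":0,"az":0,"grip":-1},{"x":0.2,"y":-0.3,"z":0.25,"ax":0,"ay":0,"az":0,"grip":-1},{"x":0.2,"y":-0.3,"z":0.25,"ax":0,"ay":0,"az":0,"grip":-1},{"x":0.2,"y":-0.3,"z":0.25,"ax":0,"ay":0,"az":0,"grip":-1}]'; python3 - <<'E'
from h import *
go((522.3,-2.8,76),91.1);s=bot.observe(); print(np.round(s['moment'],2),np.round(s["tool_rot"],4).tolist())
for i in range(3):
    f=imaging.grab_frame("side"); s=bot.observe(); print(np.round(s["ft_force"],1),s["t"])
np.savez("s6.npz",**f)
cv2.imwrite("pics/p6.png",f["img"])
E
```

```text
t: 18.68
position: [522.1, -2.8, 76.7]
tool_rot: [[-1.0, -0.02, 0.003], [-0.02, 1.0, -0.0], [-0.003, -0.0, -1.0]]
ft_force: [-1.0, 4.3, 13.2]
gripper_width: 22.0
t 18.68 pos [522.1  -2.8  76.7] F [-1.   4.3 13.2] w 22.0
shift [-0.2  0.   0.7] turn [-0.   0.2  0. ]
[ 0.66  0.2  -0.03] [[-0.9998, -0.0199, 0.0029], [-0.0199, 0.9998, -0.0001], [-0.0029, -0.0001, -1.0]]
[-0.3  3.8 14.5] 18.725
[ 1.1  4.8 13.5] 18.775
[ 0.2  4.5 14.1] 18.825
```

View pics/p6.png

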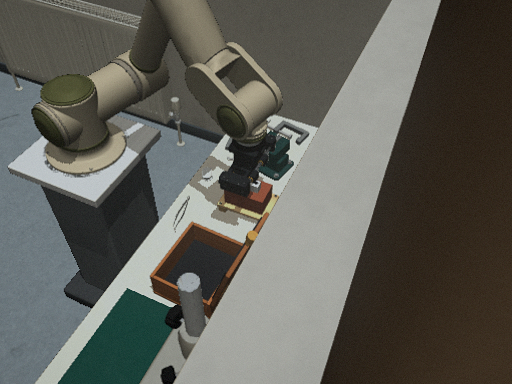

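The case lid is still back and the mould is closed at about (248,197). My sideways trim in y went the wrong way, so I'll reverse it.

```bash
python3 -m pendant '[{"x":0,"y":0.4,"z":0.05,"ax":0,"ay":0,"az":0,"grip":-1},{"x":0,"y":0.7,"z":0.05,"ax":0,"ay":0,"az":0,"grip":-1},{"x":0,"y":0.7,"z":0.05,"ax":0,"ay":0,"az":0,"grip":-1},{"x":0,"y":0.7,"z":0.05,"ax":0,"ay":0,"az":0,"grip":-1},{"x":0,"y":0.7,"z":0.05,"ax":0,"ay":0,"az":0,"grip":-1}]'; python3 - <<'E'
from h import *
F=[]
for i in range(4):
    f=imaging.grab_frame("top" if i==3 else "side"); s=bot.observe(); F.append(s["ft_force"])
print(np.round(F,1).tolist(),np.round(s["moment"],2),np.round(s["position"],1),s["t"],s["gripper_width"])
cv2.imwrite("pics/t7.png",f["img"])
C=cloud(f); m=(C[...,2]>230)&(C[...,0]>600)&(C[...,0]<680)&(C[...,1]<-150)&(C[...,1]>-340); print("lid top",C[m].max(0).round(1) if m.any() else None)
E
```

```text
t: 19.45
position: [522.1, -2.8, 76.7]
tool_rot: [[-1.0, -0.02, 0.003], [-0.02, 1.0, -0.001], [-0.003, -0.001, -1.0]]
ft_force: [-1.9, 0.3, 13.6]
gripper_width: 21.5
[[-0.8, -0.3, 13.2], [-1.8, -0.0, 14.9], [-1.5, 0.3, 13.4], [-1.3, -1.0, 12.8]] [ 0.1   0.27 -0.06] [522.1  -2.8  76.7] 19.65 21.729820621643057
lid top [ 655.8 -237.   248.5]
```

View pics/t7.png

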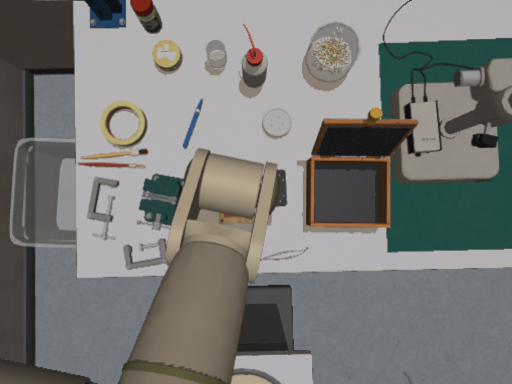

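The top view confirms the lid on its stop with its knob at (375,115) and the case empty. The dish at (277,122), the tweezers at (285,255) and the clamps on the left are where they were. I'm handing in.

```bash
python3 -c "
from cell import bot
print(bot.finish_job()); s=bot.observe(); print(s['t'],s['ft_force'],s['position'],s['gripper_width'])"
```

```text
the job is handed in; nothing more can be done
None
the job is handed in; nothing more can be done
```

The mould is closed and the gripper is still on the bar pressing the halves together, so you can put the clamps on. I swung the lid back by its knob, lifted the upper half out by its bar and lowered it over the dowels. The job was handed in at about 19.7 s; no state could be read after that.

**Last checks**
- **Fit:** the dowels went in without measurable side force. The tool stopped at z = 76.7 mm, about where the 52 mm lower face puts it (76.8 mm). In the side view I saw no gap between the halves.
- **Push:** the wrist read about 13 to 15 N downward. The cover's own weight, about 3 N, adds to that, so the faces carry about 16 to 17 N. Sideways force was under 2 N.
- **Grip:** the fingers were closed on the bar at about 22 mm, its given width.
- **Lid:** it was leaning back with its top at about 248 mm. By eye in the top view, the dish, tweezers and clamps had not moved.

**What failed or disagreed**
- My first pinch of the knob sat too high, so I reseated it 5 mm lower.
- An automatic edge fit on the side picture gave nonsense and I did not use it. I placed the cover from the top view instead.
- My estimates of the lower half's position disagreed by 1 to 2 mm.
- The tool finished about 0.15° off vertical while pressing.

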